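# Reset a ratchet drying board, load it and prop it

### The job

The hinged drying board is propped up on its ratchet and only comes down once it has been lifted past its top notch: raise it by its handle until the pawl is thrown out, then lower it by the handle, without letting it drop, until it lies fully flat. While it lies flat, lay the two plaster blanks on it, one in each well and flat on the well's floor, then raise the board to its lowest notch and leave it propped there. Leave the tin, the cup and the dropper bottle where they stand.

Things in the scene. Friction and masses are not known exactly. Their poses are not given: they have to be found in the camera images.
- drying_stand: Wooden stand fixed to the bench, 230 x 236 mm, place and yaw vary. Origin at bench height; x points from the hinge side (near the robot) to the handle side, y left along the hinge. Hinge axis along y at x = -100, z = 50 mm. On its right (x -140 to -40, y -94 to -146 mm) stands the ratchet: bracket 163 mm high, pawl with a round weight up to 215 mm: keep clear.
- board (a joint): Board angle, rad: 0 = flat, hard stop 1.22. Let down on the engaged pawl it rests in a notch at 0.22, 0.44, 0.66 or 0.88 (starts in one of the lower three). Raised 0.05 past a notch it will catch there. At 1.03 to 1.08 the pawl is thrown out and the board (550 g, hinge damping 0.2 N m s/rad) is free to come down; let go it falls at over 1.5 rad/s, which counts as dropped; below 0.1 the pawl sets again.
- pawl (a joint): Angle of the pawl, rad: 0 to 0.1 = engaged (round weight leaning to the robot's side), 0.15 for a moment as a notch pin passes, 0.7 = thrown out (weight leaning away from the robot). It is worked by pins on the board's steel quadrant alone; no need to touch it.
- handle (a point): Middle of the handle: round steel bar 12 mm thick, 124 mm long along y, on an arm at each end, 195 mm from the hinge axis: at board angle a it is 195 mm x (cos a, sin a) out and up from it. Clear gap to the board's far edge 39 mm, between the arms 112 mm; bench 50 mm below the axis when flat. x points outward along the board, z out of its face. It can turn in the fingers; 3 to 5 N lift it.
- well_left (a point): Centre of the floor of the left well, 74 mm from the hinge axis and 41 mm left of the board's middle, on its top face (56 mm over the bench when flat). The well is framed by battens 8 mm wide, 7 mm high; inside 72 mm along x (towards the handle) by 74 mm along y; z out of the board. The board is 140 x 180 x 12 mm.
- well_right (a point): Centre of the floor of the right well: the same, 41 mm right of the board's middle (the ratchet's side).
- blank_oblong: Loose plaster blank, oblong block with slightly tapered sides, 40 mm (its x) x 55 mm (its y) x 16 mm high, 50 g, lying flat on the bench. Origin at the centre of its underside, z up.
- blank_square: Loose plaster blank, square block with slightly tapered sides, 48 x 48 x 20 mm high, 60 g, lying flat on the bench. Origin at the centre of its underside, z up.
- tin: Bystander: round grey-blue tin, 57 mm across, 72 mm high, standing between the starting places of the blanks. Origin at the centre of its underside. Not to be moved more than 30 mm.
- cup: Bystander: small stained cup, 79 mm across, 63 mm high, standing on the bench. Origin at the centre of its underside. Not to be moved more than 30 mm.
- dropper_bottle: Bystander: dropper bottle, 33 mm across, 102 mm high, standing on the bench to the right of the drying stand (a like one at the back wall is no part of this). Origin at the centre of its underside. Not to be moved more than 30 mm.
There are look-alikes about, which are no part of the job. What is shaped like the blank_square but brown, green or pink is not meant.

How it is judged:
On the way, in this order (a step that is already met when the one before it is completed fails the run):
1. the board is lifted past its top notch and the pawl is thrown out (value of joint pawl above 0.5 rad and value of joint board above 0.95 rad).
2. the board lies flat and the pawl is set again (value of joint board below 0.04 rad and value of joint pawl below 0.35 rad), for 0.2 s.
3. with the board flat, one blank lies in each well (value of joint board below 0.05 rad and ((x of blank_oblong in the frame of well_left between -0.022 and 0.022 m and y of blank_oblong in the frame of well_left between -0.022 and 0.022 m and z of blank_oblong in the frame of well_left between -0.005 and 0.005 m and angle between the z axis of blank_oblong and the z axis of well_left, either way round below 0.12 rad and x of blank_square in the frame of well_right between -0.022 and 0.022 m and y of blank_square in the frame of well_right between -0.022 and 0.022 m and z of blank_square in the frame of well_right between -0.005 and 0.005 m and angle between the z axis of blank_square and the z axis of well_right, either way round below 0.12 rad) or (x of blank_oblong in the frame of well_right between -0.022 and 0.022 m and y of blank_oblong in the frame of well_right between -0.022 and 0.022 m and z of blank_oblong in the frame of well_right between -0.005 and 0.005 m and angle between the z axis of blank_oblong and the z axis of well_right, either way round below 0.12 rad and x of blank_square in the frame of well_left between -0.022 and 0.022 m and y of blank_square in the frame of well_left between -0.022 and 0.022 m and z of blank_square in the frame of well_left between -0.005 and 0.005 m and angle between the z axis of blank_square and the z axis of well_left, either way round below 0.12 rad))), for 0.2 s.
At the end, for the whole second after the job is handed in: The board rests at its lowest notch (angle 0.15 to 0.30 rad) with the pawl engaged (below 0.20 rad) and is still; one blank lies flat in each well (centre within 22 mm of the well's centre each way, underside within 5 mm of the floor, tilt to the board under 0.12 rad), in either order (value of joint board between 0.15 and 0.3 rad and value of joint pawl below 0.2 rad and velocity of joint board between -0.05 and 0.05 rad/s and ((x of blank_oblong in the frame of well_left between -0.022 and 0.022 m and y of blank_oblong in the frame of well_left between -0.022 and 0.022 m and z of blank_oblong in the frame of well_left between -0.005 and 0.005 m and angle between the z axis of blank_oblong and the z axis of well_left, either way round below 0.12 rad and x of blank_square in the frame of well_right between -0.022 and 0.022 m and y of blank_square in the frame of well_right between -0.022 and 0.022 m and z of blank_square in the frame of well_right between -0.005 and 0.005 m and angle between the z axis of blank_square and the z axis of well_right, either way round below 0.12 rad) or (x of blank_oblong in the frame of well_right between -0.022 and 0.022 m and y of blank_oblong in the frame of well_right between -0.022 and 0.022 m and z of blank_oblong in the frame of well_right between -0.005 and 0.005 m and angle between the z axis of blank_oblong and the z axis of well_right, either way round below 0.12 rad and x of blank_square in the frame of well_left between -0.022 and 0.022 m and y of blank_square in the frame of well_left between -0.022 and 0.022 m and z of blank_square in the frame of well_left between -0.005 and 0.005 m and angle between the z axis of blank_square and the z axis of well_left, either way round below 0.12 rad))); the robot touches nothing.
It fails at once if the board is dropped: it falls faster than 1.5 rad/s with the pawl out (value of joint pawl above 0.5 rad and velocity of joint board below -1.5 rad/s).
It fails at once if the tin is moved more than 30 mm (distance of tin from where it was at the start of the episode above 0.03 m).
It fails at once if the cup is moved more than 30 mm (distance of cup from where it was at the start of the episode above 0.03 m).
It fails at once if the dropper bottle is moved more than 30 mm (distance of dropper_bottle from where it was at the start of the episode above 0.03 m).
It also fails if it takes over 72 s, if anything falls off the work surface, if the arm or the gripper's body presses on something with over 40 N, if the wrist force passes 120 N, or if a joint passes its speed limit or range.

### The arm

A 6-joint arm with a two-finger parallel gripper is mounted at the origin on a cart in front of the work surface, level with it; the furniture and walls round the work are solid. World frame = base frame: x ahead of the robot, y to its left, z up, the work surface at z = 0. Lengths are in m, angles in rad, forces in N, time in s.
With the tool pointing down it reaches from about 0.3 to 0.85 m from the base axis. Payload 4.2 kg.
Tool frame: the origin (TCP) lies at the centre of the arm's flange, where the gripper is bolted on; the fingertips stand 191 mm ahead of it and the grasp point (between the pads) lies 172 mm ahead of it (ctrl.tcp_to_tips is the distance from the TCP to the fingertips, in m); z points along the fingers, y is the direction in which the jaws open and shut (so a half turn about z gives the same grasp; the last joint's range is limited). The gripper opens to 91 mm and grips with 3 to 60 N. Pads are 32 mm wide; open, the fingers measure 118 mm over their backs; the gripper's body (76 mm by 178 mm) begins 60 mm behind the grasp point.
Start: joints at [-1.267, 0.32, 1.565, -0, 1.257, -0.02], TCP at [0.183, -0.545, 0.405] pointing down, gripper open.
Joint ranges: [-3.11, 3.11], [-0.84, 2.01], [0.21, 2.61], [-1.34, 4.49], [0.05, 2.63], [-2.56, 2.56]. Speed limits (rad/s): [2.57, 2.57, 3.14, 3.14, 3.14, 3.14].

### API

Orientations are given as [roll, pitch, yaw] about the fixed x, y, z axes, in that order (R = Rz(yaw) Ry(pitch) Rx(roll)).
In Python, from workcell import ctrl gives the robot as it stands.
- The arm moves only by the tool arm_command, never from a script. Its argument "rows" is a list of rows, each a list of 7 numbers: the shift along the tool's x, y, z in cm, then the turn, a rotation vector about the tool's x, y, z in rad, then the finger opening in cm, from 0 to 9.12. A call has 1 to 8 rows; each row is the pose to reach, as a shift and turn from the pose measured when the call began, along the tool's axes at that moment; what a row does not reach only later rows make up. A row lasts 1/8 s, in which the tool goes at most 62.5 mm and 10.7 degrees, less where a joint would pass 70% of its speed; a pose out of reach is approached as far as the arm can. A call with a gripper value outside its range is refused whole. The fingers move at their own pace and stop on an object; "force" is the grip in N (left out, the last holds). Time passes only in rows, so rows that repeat a pose let the fingers close. It gives the time, the measured TCP pose, the force and the opening at its end, in the units of the state.
- ctrl.state(): the state, without advancing time (a new reading comes with each control period).
- ctrl.camera(name): name is "side" or "top" or "wrist"; returns a dict with "color" (480x640x3 uint8, red, green, blue), "vertical_fov" (degrees; the focal length in pixels is half the picture's height over the tangent of half this angle, whatever the lens; pixels are square), "cx", "cy" (the principal point, pixels), "k1" (the pictures are not rectified: a ray, as slopes to the right and down, at radius r is drawn at 1 + k1 r^2 times it, then the intrinsics apply), "R" (3x3) and "t" (3): a world point X has camera coordinates R X + t. Camera axes: x right, y down, z forward; pixel columns grow to the right and rows downward; lengths in m; the calibration is good to about 2 mm. A picture is of the moment at which its call begins. There is no depth.
- ctrl.finish_job(): hands the job in, once; it reports no verdict.
The state is a dict: "time_s": time; "qpos": joint angles; "qd": joint speeds; "joint_torque": joint torques, N m; "tcp_pos": TCP position; "ee_rot": TCP orientation; "ft_force": force on the tool from outside, world axes, zero at the start; "ft_torque": the same for the moment, N m; "width": finger opening in m.
Only numpy, scipy, OpenCV 4.12 (cv2) and the standard library are available. Lean on these libraries where they do the work, as an engineer would, in place of code of your own. Each camera call takes 0.05 s, during which the arm holds its last target.

## Working session

There is one attempt and no reset: what is moved stays moved. The work goes in short steps, Python scripts to look and compute and a tool call to move; the robot and the scene stay as the last step left them, time stands still between calls to the robot, and variables do not carry over. Pictures are saved under pics/ and viewed, and the job is handed in when it is done.

Besides the shell and the picture viewer there is one more tool, called after "Request:" as name([rows], argument=value, ...), one row to a line, values as JSON. arm_command: Moves the arm, as the interface text tells. Its arguments: {"type":"object","properties":{"rows":{"type":"array"},"force":{"type":"number"}},"required":["rows"]}

```bash
ls; mkdir -p pics; python3 - <<'E'
from workcell import ctrl
import cv2,pickle
s=ctrl.state();print(s)
for n in ["side","top","wrist"]:
    c=ctrl.camera(n);pickle.dump(c,open(f"pics/{n}0.pkl","wb"));cv2.imwrite(f"pics/{n}0.png",c["color"][...,::-1])
    print(n,c["vertical_fov"],c["cx"],c["cy"],c["k1"],c["R"],c["t"])
print(ctrl.tcp_to_tips)
E
```

```text
pics
{'time_s': 0.0, 'qpos': array([-1.26701227e+00,  3.20253576e-01,  1.56565630e+00,  9.35818199e-06,
        1.25743401e+00, -1.99953555e-02]), 'qd': array([ 0.00043078, -0.00045696,  0.00047848,  0.00015634, -0.00038707,
        0.00079525]), 'joint_torque': array([ 8.90605643e-04, -4.12455618e+01, -2.31973583e+01,  7.27407122e-02,
        4.56483406e-02, -1.58788826e-04]), 'tcp_pos': array([ 0.18288844, -0.54495113,  0.40395085]), 'ee_rot': array([-3.13984195e+00, -4.39098352e-05,  3.23776483e-01]), 'ft_force': array([-0.55087187, -0.68809709, -0.21671954]), 'ft_torque': array([-0.00407283,  0.04656237, -0.00924857]), 'width': 0.0915048868340776}
side 46.29400135584405 319.663890473851 247.78887984808637 -0.12892776004789136 [[-0.52117867 -0.85343061 -0.00538391]
 [-0.37182058  0.23273507 -0.89865669]
 [ 0.76819415 -0.46635885 -0.43861962]] [0.22342439 0.30463308 0.96136909]
top 52.44435491788678 314.33738645787554 240.19988037569067 -0.07360808721107012 [[-1.55712033e-03 -9.99998471e-01  7.95854409e-04]
 [-9.96526152e-01  1.48544485e-03 -8.32671742e-02]
 [ 8.32658646e-02 -9.22746741e-04 -9.96526941e-01]] [-0.02508376  0.54744673  1.31524454]
wrist 62.38235740729659 318.24874288985336 235.95591275864084 -0.04360426842591708 [[ 0.3182161  -0.94801674 -0.00166692]
 [-0.9112632  -0.30636313  0.27521084]
 [-0.26141516 -0.08605752 -0.96138245]] [-0.57375621 -0.03032759  0.39248719]
0.1908
```

View pics/top0.png

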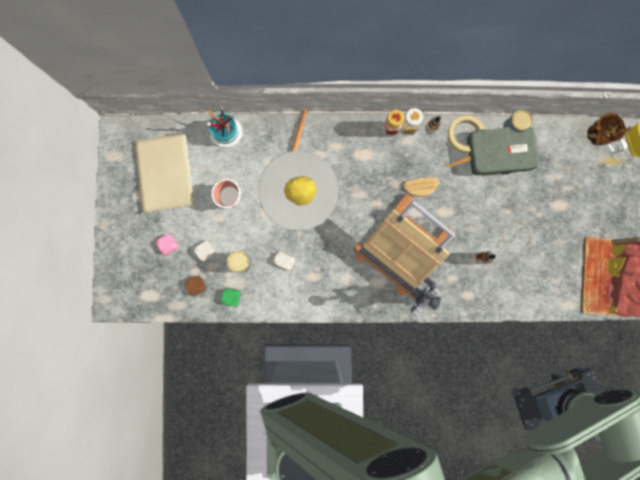

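View pics/side0.png

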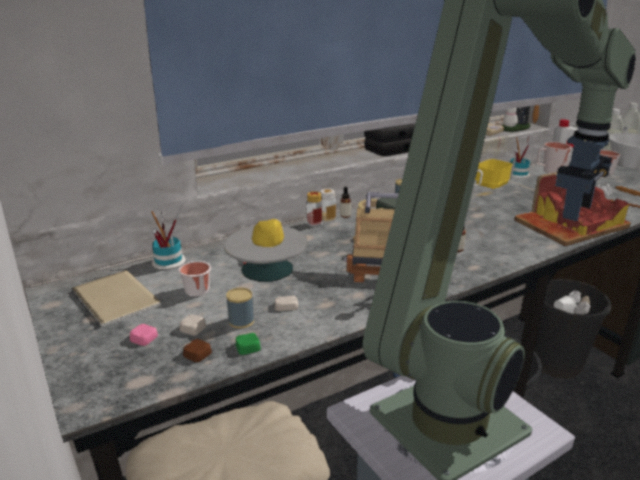

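View pics/wrist0.png

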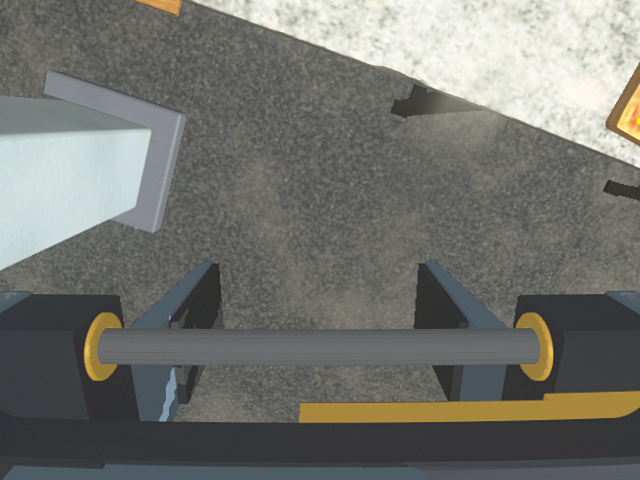

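The top view shows the white square blank near (204,250), the oblong near (285,261) and the tin between them at (237,261). The cup is at (226,193), the stand at about (405,250) and the dropper bottle at (485,257). Look-alikes are pink (167,244), brown (195,286) and green (231,297); the bottle at (434,123) stands at the back wall. Next I'll check a close crop and build the helpers.

```bash
cat > h.py <<'E'
import numpy as np,cv2,pickle
from scipy.optimize import least_squares
def f(c): return 240/np.tan(np.radians(c["vertical_fov"])/2)
def proj(c,X):
    X=np.atleast_2d(X);p=X@np.array(c["R"]).T+c["t"]
    s=p[:,:2]/p[:,2:];s=s*(1+c["k1"]*(s**2).sum(1))[:,None]
    return s*f(c)+[c["cx"],c["cy"]]
def ray(c,uv):
    d=(np.array(uv,float)-[c["cx"],c["cy"]])/f(c);s=d.copy()
    for _ in range(30): s=d/(1+c["k1"]*(s@s))
    R=np.array(c["R"]);return -R.T@c["t"],R.T@np.r_[s,1]
def onz(c,uv,z):
    o,d=ray(c,uv);return o+d*(z-o[2])/d[2]
def load(n): return pickle.load(open(f"pics/{n}.pkl","rb"))
def snap(ctrl,n,name):
    c=ctrl.camera(n);pickle.dump(c,open(f"pics/{name}.pkl","wb"));cv2.imwrite(f"pics/{name}.png",c["color"][...,::-1]);return c
def crop(c,x0,y0,x1,y1,k,name):
    cv2.imwrite(f"pics/{name}.png",cv2.resize(c["color"][y0:y1,x0:x1,::-1],None,fx=k,fy=k,interpolation=cv2.INTER_CUBIC))
# stand model
def handle_pts(px,py,yaw,a):
    c,s=np.cos(yaw),np.sin(yaw)
    def w(x,y,z): return [px+c*x-s*y,py+s*x+c*y,z]
    r=.195; return np.array([w(-.1+r*np.cos(a),y,.05+r*np.sin(a)) for y in(-.062,0,.062)])
def tool(s,p):
    """world point -> tool-axis shift cm"""
    from scipy.spatial.transform import Rotation as Ro
    R=Ro.from_euler('xyz',s["ee_rot"]).as_matrix()
    return R.T@(np.array(p)-s["tcp_pos"])*100
E
python3 - <<'E'
from h import *
c=load("top0");crop(c,340,180,470,320,5,"stand0c");crop(c,150,220,310,310,5,"bl0c")
c=load("side0")
for n,uv,z in [("sq",(204,250),.02),("obl",(285,261),.016),("tin",(237,261),.072),("cup",(226,193),.063),("bottle",(485,257),.1),("stand",(405,250),.1)]:
    print(n,onz(load("top0"),uv,z))
E
```

```text
sq [0.52098196 0.27836437 0.02      ]
obl [0.49067216 0.05488234 0.016     ]
tin [0.48849325 0.17841326 0.072     ]
cup [0.67197017 0.21183355 0.063     ]
bottle [ 0.49638793 -0.4702885   0.1       ]
stand [ 0.51514066 -0.26061762  0.1       ]
```

View pics/stand0c.png

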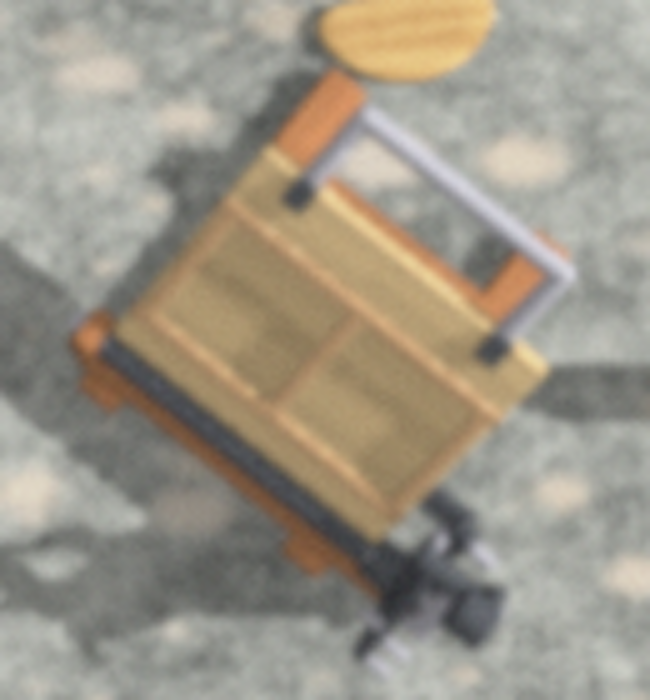

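View pics/bl0c.png

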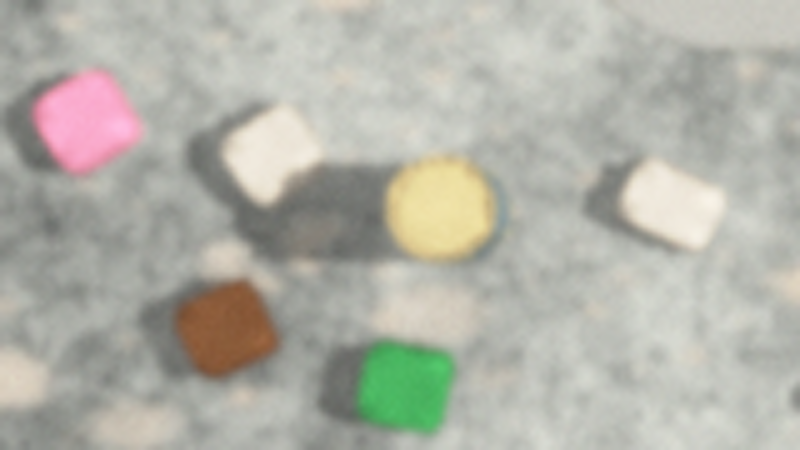

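```bash
cat >> h.py <<'E'
def bp(p,r,y,t):
    px,py,yaw,a=p
    x=-.1+r*np.cos(a)-t*np.sin(a); z=.05+r*np.sin(a)+t*np.cos(a)
    c,s=np.cos(yaw),np.sin(yaw)
    return [px+c*x-s*y,py+s*x+c*y,z]
E
python3 - <<'E'
from h import *
c=load("top0")
obs=[((365,112),(.195,.062,0)),((572,272),(.195,-.062,0)),((270,150),(.15,.09,.006)),((550,372),(.15,-.09,.006)),((118,325),(.01,.09,.006)),((378,540),(.01,-.09,.006))]
uv=np.array([o[0] for o in obs])/5+[340,180]-0.4
for a in (.22,.44,.66,None):
    fn=lambda p:(proj(c,[bp(list(p[:3])+[a if a else p[3]],*o[1]) for o in obs])-uv).ravel()
    r=least_squares(fn,[.5,-.25,-.5]+([.4] if a is None else []));print(a,r.x,r.cost,np.round(r.fun,1))
    p=list(r.x[:3])+[a or r.x[3]];print([np.round(bp(p,.195,0,0),3)])
def c2(u,off): return np.array(u)/5+off-.4
off=np.array([150,220])
for n,u,z in [("sq",(270,153),.02),("ob",(672,203),.016)]: print(n,onz(c,c2(u,off),z))
E
```

```text
0.22 [ 0.53496714 -0.28082815 -0.70744181] 32.974436277737766 [ 3.  -0.7 -2.1 -2.3  2.7 -2.  -0.7 -2.1 -1.3  3.2 -1.6  4. ]
[array([ 0.604, -0.34 ,  0.093])]
0.44 [ 0.53904138 -0.28109748 -0.69549728] 19.246702851985244 [ 2.5 -0.8 -1.1 -1.8  1.5 -1.7 -0.1 -1.3 -1.6  2.8 -1.3  3. ]
[array([ 0.598, -0.33 ,  0.133])]
0.66 [ 0.54771642 -0.28514885 -0.68456522] 1.967309769941374 [ 1.1  0.3 -0.9 -0.2 -0.  -0.9  0.1 -0.1 -0.5  0.7  0.2  0.3]
[array([ 0.59 , -0.319,  0.17 ])]
None [ 0.54918086 -0.28595142 -0.68330267  0.68866937] 1.5624300856832805 [ 0.9  0.5 -1.   0.1 -0.3 -0.8  0.1  0.  -0.3  0.3  0.5 -0.1]
[array([ 0.588, -0.318,  0.174])]
sq [0.52043036 0.27946639 0.02      ]
ob [0.4928771  0.05764223 0.016     ]
```

```bash
python3 - <<'E'
from h import *
from workcell import ctrl
from scipy.spatial.transform import Rotation as Ro
s=ctrl.state();c=load("wrist0")
C=-np.array(c["R"]).T@c["t"];print("cam in tool cm",tool(s,C)); print(Ro.from_euler('xyz',s["ee_rot"]).as_matrix().T@np.array(c["R"]).T)
print(tool(s,[.3,-.48,.46]),tool(s,[.59,-.319,.46]))
E
```

```text
cam in tool cm [ 7.89097245 -0.0468067   1.94062762]
[[ 9.94399125e-05 -9.61370519e-01 -2.75257545e-01]
 [ 9.99999930e-01  1.95155451e-04 -3.20342870e-04]
 [ 3.61686201e-04 -2.75257494e-01  9.61370470e-01]]
[13.17120119 -2.44562304 -5.58395629] [45.78641034 -8.4836726  -5.57450892]
```

Request:
arm_command([
  [5,-1,-5,0,0,0,5],
  [10.5,-2,-5.6,0,0,-0.1,3.6],
  [16.5,-3,-5.6,0,0,-0.2,3.6],
  [22.5,-4.2,-5.6,0,0,-0.3,3.6],
  [28.5,-5.3,-5.6,0,0,-0.4,3.6],
  [34.5,-6.4,-5.6,0,0,-0.5,3.6],
  [40.5,-7.5,-5.6,0,0,-0.56,3.6],
  [45.8,-8.5,-5.6,0,0,-0.56,3.6],
], force=20)

```text
time_s: 1.15
tcp_pos: [0.5919, -0.3174, 0.4597]
ee_rot: [-3.14, -0.001, 0.885]
ft_force: [0.0, -1.1, 0.2]
width: 0.0363
```

```bash
python3 - <<'E'
from h import *
from workcell import ctrl
s=ctrl.state();print(s["time_s"],s["tcp_pos"],s["ee_rot"],s["width"],s["qpos"])
c=snap(ctrl,"wrist","w1")
p=[.5477,-.2851,-.685,.66];print(proj(c,[bp(p,.195,.062,0),bp(p,.195,0,0),bp(p,.195,-.062,0),bp(p,.15,.09,.006),bp(p,.15,-.09,.006),bp(p,.01,.09,.006)]))
E
```

```text
1.15 [ 0.5919083  -0.31735119  0.45973433] [-3.13989313e+00 -5.16130402e-04  8.84864313e-01] 0.03634309606198418 [-5.09444802e-01  4.53894696e-01  1.21902922e+00  8.10596148e-04
  1.47025128e+00  1.76404771e-01]
[[317.79583805 153.77913378]
 [317.90044183 242.08096692]
 [317.99442513 320.32777409]
 [262.65374165 111.56471915]
 [271.10243275 337.35433628]
 [156.39019466 115.12783543]]
```

View pics/w1.png

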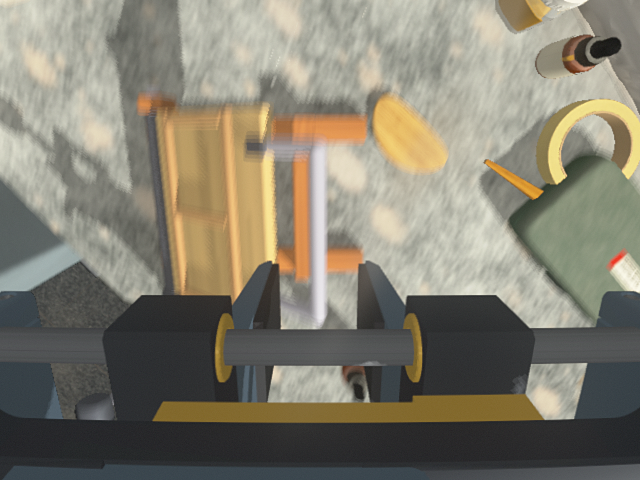

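```bash
python3 - <<'E'
from h import *
c=load("w1");crop(c,130,80,400,340,2.5,"w1c")
E
```

```text
(no output)
```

View pics/w1c.png

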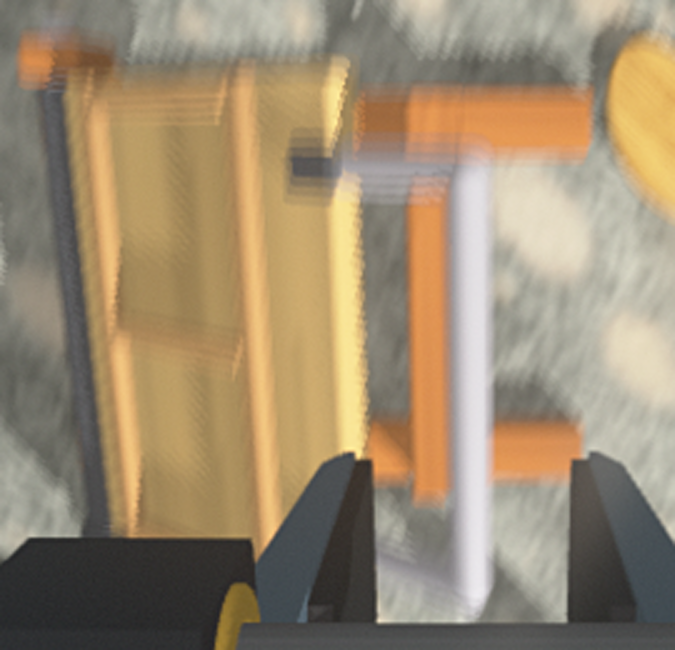

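Request:
arm_command([
  [0,0,5.5,0,0,0,3.2],
  [0,0,10,0,0,0,3.2],
  [0,0,11.7,0,0,0,3.2],
  [0,0,11.8,0,0,0,3.2],
  [0,0,11.8,0,0,0,1],
  [0,0,11.8,0,0,0,0.9],
  [0,0,11.8,0,0,0,0.9],
], force=20)

```text
time_s: 2.08
tcp_pos: [0.5956, -0.3122, 0.3414]
ee_rot: [-3.134, -0.007, 0.889]
ft_force: [-6.7, 5.7, 1.7]
width: 0.0117
```

```bash
python3 - <<'E'
from h import *
from workcell import ctrl
c=snap(ctrl,"wrist","w2");s=ctrl.state();print(s)
E
```

```text
{'time_s': 2.125, 'qpos': array([-0.5015116 ,  0.51437143,  1.41315518,  0.00802081,  1.21987992,
        0.17759398]), 'qd': array([-1.39120419e-03, -6.32912424e-05,  1.27474539e-03, -6.36468743e-04,
       -1.89949211e-03,  7.45821673e-04]), 'joint_torque': array([-1.06495086e+00, -4.97718179e+01, -2.63764679e+01, -2.93984972e-01,
       -2.62833282e+00,  1.75065582e-02]), 'tcp_pos': array([ 0.5955331 , -0.31215171,  0.34143189]), 'ee_rot': array([-3.1345321 , -0.00636868,  0.88888913]), 'ft_force': array([-6.36277257,  5.20906067,  1.66364672]), 'ft_torque': array([0.84776748, 1.1450592 , 0.04082399]), 'width': 0.01168171849499335}
```

View pics/w2.png

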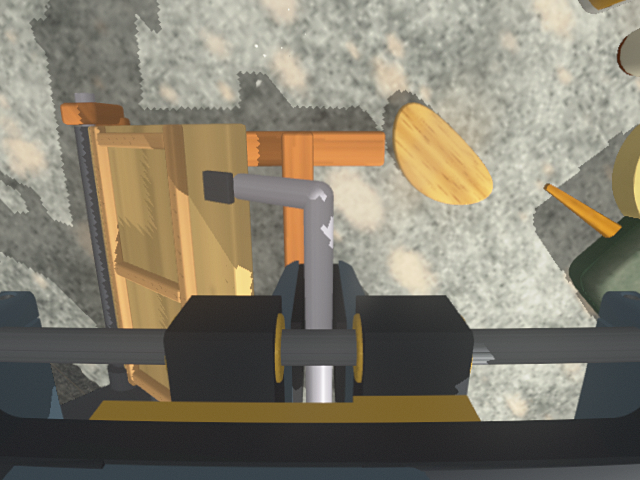

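Request:
arm_command([
  [0,-1.0,-1.2,0,0,0,0.9],
  [0,-2.1,-2.3,0,0,0,0.9],
  [0,-3.3,-3.3,0,0,0,0.9],
  [0,-4.5,-4.2,0,0,0,0.9],
  [0,-5.7,-4.95,0,0,0,0.9],
  [0,-6.9,-5.6,0,0,0,0.9],
  [0,-7.1,-5.7,0,0,0,0.9],
], force=25)

```text
time_s: 3.0
tcp_pos: [0.5405, -0.2678, 0.4016]
ee_rot: [-3.141, -0.008, 0.889]
ft_force: [5.2, -3.1, 6.1]
width: 0.0115
```

```bash
cat >> h.py <<'E'
P=np.array([.5477,-.2851,-.685])
def sf(p):
    d=np.array(p)[:2]-P[:2];c,s=np.cos(P[2]),np.sin(P[2]);return np.array([c*d[0]+s*d[1],-s*d[0]+c*d[1],p[2]])
def sw(x,y,z):
    c,s=np.cos(P[2]),np.sin(P[2]);return np.array([P[0]+c*x-s*y,P[1]+s*x+c*y,z])
def gp(s):
    from scipy.spatial.transform import Rotation as Ro
    return s["tcp_pos"]+Ro.from_euler('xyz',s["ee_rot"]).as_matrix()[:,2]*.172
def ang(s):
    g=sf(gp(s));return g,np.arctan2(g[2]-.05,g[0]+.1),np.hypot(g[2]-.05,g[0]+.1)
E
python3 - <<'E'
from h import *
from workcell import ctrl
c=snap(ctrl,"top","t3");s=ctrl.state();print(ang(s),s["ft_force"],s["width"])
crop(c,340,180,470,320,4,"t3c")
c=snap(ctrl,"wrist","w3");
E
```

```text
(array([-0.01647189,  0.01017891,  0.22950159]), np.float64(1.1352644398161098), np.float64(0.1979842550778935)) [ 4.69615938 -1.65387145  6.77048272] 0.011093803059561855
```

View pics/t3c.png

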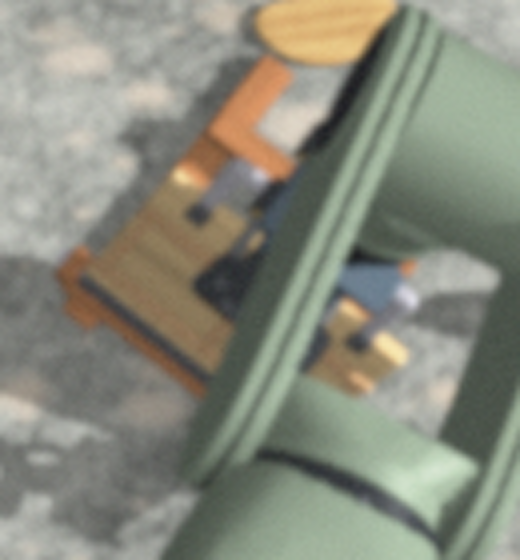

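View pics/w3.png

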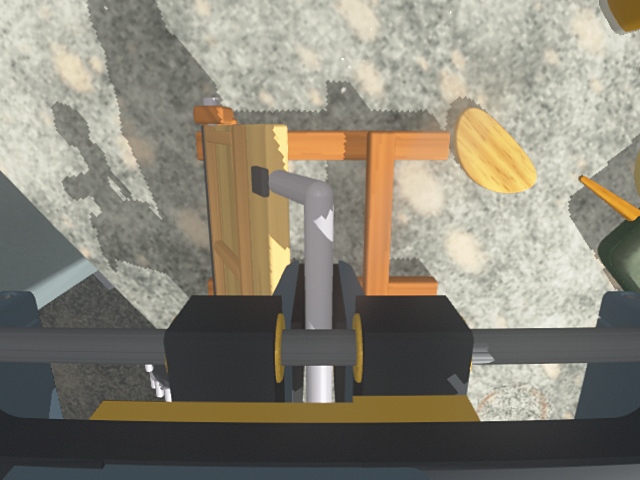

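```bash
python3 - <<'E'
from h import *
from workcell import ctrl
c=snap(ctrl,"side","s3");s=ctrl.state();print(ang(s),s["ft_force"])
crop(c,300,100,560,320,3,"s3c")
E
```

```text
(array([-0.01590314,  0.01020021,  0.22921368]), np.float64(1.1320460648272206), np.float64(0.1979642019130736)) [ 4.54164335 -2.13636953  6.72086274]
```

View pics/s3c.png

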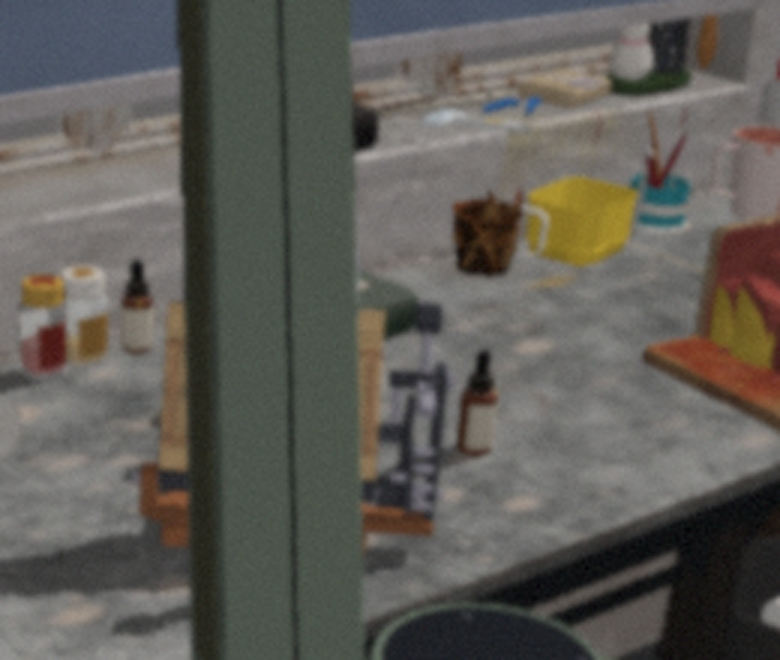

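```bash
python3 - <<'E'
from h import *
c=load("s3")
for x in(-.14,-.115,-.09,-.065,-.04): print(x,[np.round(proj(c,sw(x,-.12,z))[0]) for z in(.18,.2,.21)])
c=load("side0");crop(c,300,100,560,320,3,"s0c")
E
```

```text
-0.14 [array([440., 222.]), array([441., 214.]), array([441., 210.])]
-0.115 [array([440., 218.]), array([440., 210.]), array([441., 206.])]
-0.09 [array([439., 214.]), array([440., 206.]), array([440., 202.])]
-0.065 [array([438., 210.]), array([439., 202.]), array([439., 199.])]
-0.04 [array([438., 206.]), array([439., 199.]), array([439., 195.])]
```

View pics/s0c.png

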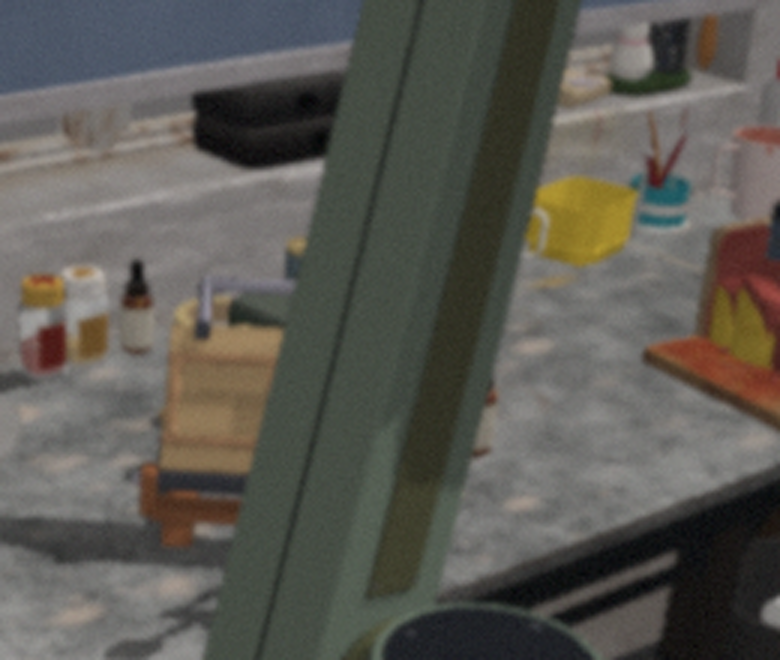

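```bash
python3 - <<'E'
from h import *
w0=onz(load("top0"),(434.6,301.6),.20);print(sf(w0), proj(load("s3"),w0))
E
```

```text
[-0.10899365 -0.12195536  0.2       ] [[441.00131845 209.222722  ]]
```

Request:
arm_command([
  [0,0.6,0.3,0,0,0,0.9],
  [0,1.4,0.75,0,0,0,0.9],
  [0,2.3,1.25,0,0,0,0.9],
  [0,3.1,1.8,0,0,0,0.9],
  [0,3.85,2.4,0,0,0,0.9],
  [0,4.6,3.0,0,0,0,0.9],
  [0,5.3,3.7,0,0,0,0.9],
  [0,6.0,4.4,0,0,0,0.9],
])

```text
time_s: 4.15
tcp_pos: [0.5877, -0.3059, 0.3559]
ee_rot: [-3.138, -0.007, 0.889]
ft_force: [-2.9, 2.5, -2.3]
width: 0.0115
```

```bash
python3 - <<'E'
from h import *
from workcell import ctrl
s=ctrl.state();print(ang(s),s["ft_force"],s["width"],s["ee_rot"])
c=snap(ctrl,"wrist","w4")
a=.75
E
```

```text
(array([0.04351106, 0.0104151 , 0.18389542]), np.float64(0.7507494001765983), np.float64(0.19627381231878047)) [-2.92458599  2.45400831 -2.2677653 ] 0.011532806375110737 [-3.13804888 -0.00689741  0.88894376]
```

View pics/w4.png

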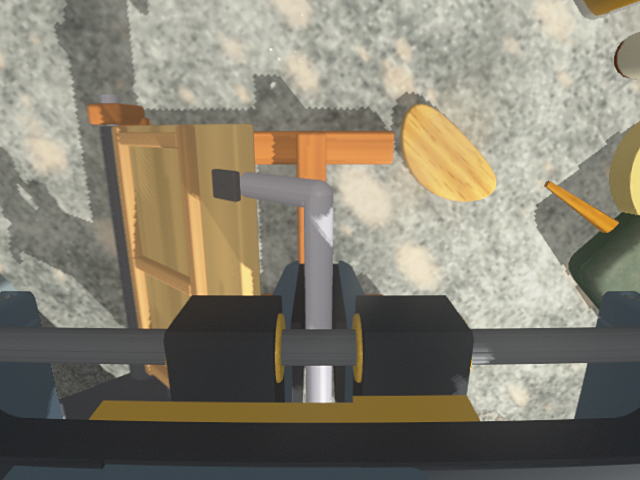

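Request:
arm_command([
  [0,0.9,1.0,0,0,0,0.9],
  [0,1.8,2.3,0,0,0,0.9],
  [0,2.65,3.6,0,0,0,0.9],
  [0,3.4,5.0,0,0,0,0.9],
  [0,4.0,6.4,0,0,0,0.9],
  [0,4.5,7.9,0,0,0,0.9],
  [0,4.85,9.4,0,0,0,0.9],
  [0,5.1,10.8,0,0,0,0.9],
])

```text
time_s: 5.2
tcp_pos: [0.6266, -0.337, 0.2441]
ee_rot: [-3.129, -0.005, 0.889]
ft_force: [-9.2, 6.3, -1.0]
width: 0.0113
```

```bash
python3 - <<'E'
from h import *
from workcell import ctrl
s=ctrl.state();print(ang(s),s["ft_force"],s["width"],s["ee_rot"])
E
```

```text
(array([0.09182124, 0.0106889 , 0.0721325 ]), np.float64(0.11487289327201071), np.float64(0.19309385651413155)) [-9.19573259  6.25558456 -1.023227  ] 0.011293378929410092 [-3.12926715 -0.00527879  0.88875914]
```

Request:
arm_command([
  [0,0.0,0.8,0,0,0,0.9],
  [0,0.0,1.6,0,0,0,0.9],
  [0,0.0,2.2,0,0,0,0.9],
  [0,0.0,2.5,0,0,0,0.9],
  [0,0.0,2.6,0,0,0,0.9],
  [0,0.0,2.6,0,0,0,0.9],
])

```text
time_s: 5.95
tcp_pos: [0.6264, -0.3366, 0.2271]
ee_rot: [-3.134, -0.006, 0.889]
ft_force: [-13.6, 7.8, 34.3]
width: 0.0115
```

```bash
python3 - <<'E'
from h import *
from workcell import ctrl
s=ctrl.state();print(ang(s),s["ft_force"],s["width"],s["ee_rot"])
c=snap(ctrl,"side","s5");crop(c,300,100,560,320,3,"s5c")
E
```

```text
(array([0.0922319 , 0.01088422, 0.05507387]), np.float64(0.02638837464925402), np.float64(0.19229884449369025)) [-13.62083622   7.82273305  34.25584691] 0.01148180028797038 [-3.13413693 -0.00600317  0.88904522]
```

View pics/s5c.png

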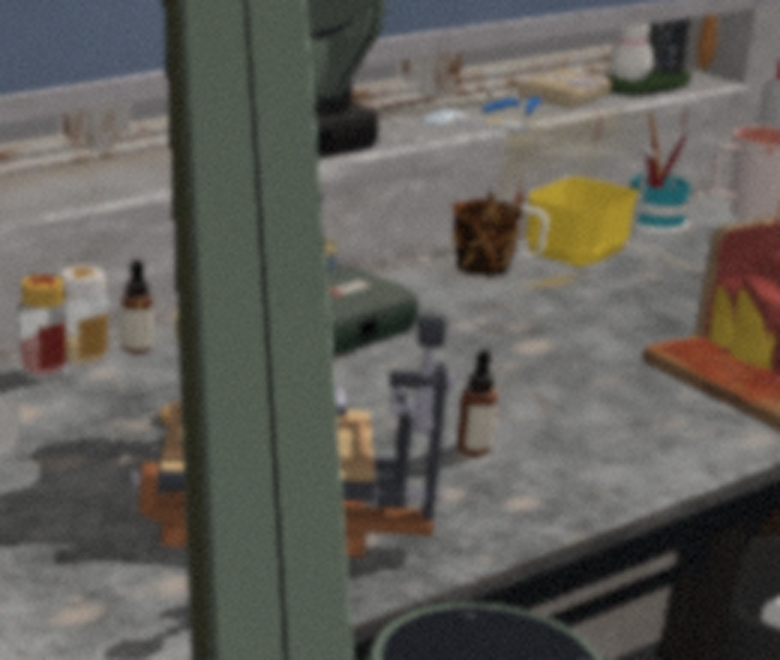

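Request:
arm_command([
  [0,0,0,0,0,0,1.5],
  [0,0,0,0,0,0,3.0],
  [0,0,0,0,0,0,3.0],
  [0,0,-3,0,0,0,3.0],
  [0,0,-9,0,0,0,3.5],
  [0,0,-15,0,0,0,5],
  [0,0,-17,0,0,0,6],
  [0,0,-17,0,0,0,6],
])

```text
time_s: 7.0
tcp_pos: [0.6272, -0.3386, 0.3986]
ee_rot: [-3.139, -0.007, 0.889]
ft_force: [0.3, 0.0, -1.1]
width: 0.0593
```

```bash
python3 - <<'E'
from h import *
from workcell import ctrl
s=ctrl.state();print(ang(s),s["ft_force"],s["width"],s["ee_rot"],s["tcp_pos"])
c=snap(ctrl,"wrist","w6")
p=list(P)+[0.]
pts=[(.195,.062,0),(.195,-.062,0),(.15,.09,.006),(.01,.09,.006)]
print(proj(c,[bp(p,*q) for q in pts]))
c=snap(ctrl,"top","t6");crop(c,340,180,470,320,4,"t6c")
E
```

```text
(array([0.09493518, 0.01006078, 0.2266267 ]), np.float64(0.736163596649635), np.float64(0.26305268734152754)) [ 0.33285293  0.0135148  -1.11241813] 0.05925676909525989 [-3.1388972  -0.00674278  0.88901872] [ 0.62721393 -0.33856432  0.39862216]
[[318.904745   158.42015919]
 [318.39562239 297.69968884]
 [262.00883217 123.0029165 ]
 [ 88.17041607 124.04700538]]
```

View pics/w6.png

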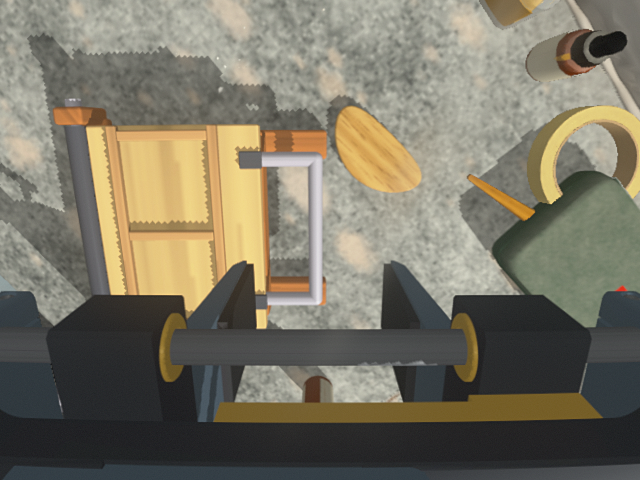

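View pics/t6c.png

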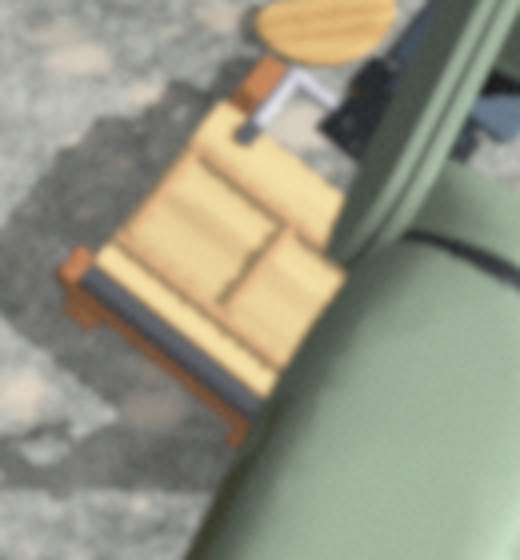

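```bash
python3 - <<'E'
from h import *
from workcell import ctrl
s=ctrl.state();print(tool(s,[.507,.085,.45]),s["qpos"])
E
```

```text
[ 25.34907162 -36.02566163  -5.00298437] [-0.51254963  0.5494168   1.21524646  0.00721385  1.38552894  0.16790336]
```

Request:
arm_command([
  [3.2,-4.5,-2,0,0,0,7.5],
  [6.5,-9.2,-4,0,0,-0.05,7.5],
  [10,-14,-5,0,0,-0.1,7.5],
  [13.5,-19,-5,0,0,-0.15,7.5],
  [17,-24,-5,0,0,-0.2,7.5],
  [20.5,-29,-5,0,0,-0.21,7.5],
  [24,-34,-5,0,0,-0.21,7.5],
  [25.3,-36,-5,0,0,-0.21,7.5],
])

```text
time_s: 8.1
tcp_pos: [0.5058, 0.0871, 0.4478]
ee_rot: [-3.13, -0.006, 1.102]
ft_force: [0.1, -0.6, -0.4]
width: 0.0752
```

```bash
python3 - <<'E'
from h import *
from workcell import ctrl
ctrl.camera("top");ctrl.camera("top")
c=snap(ctrl,"wrist","w7");s=ctrl.state();print(s["tcp_pos"],s["ee_rot"],s["qpos"],s["time_s"])
print(proj(c,[[.493,.058,.016],[.52,.279,.02]]))
E
```

```text
[0.50664241 0.08529543 0.44820384] [-3.13095939 -0.00524386  1.10142412] [0.1414734  0.19830228 1.62214833 0.01071134 1.32685856 0.60820093] 8.25
[[323.63876228 231.229283  ]
 [244.20812333  17.5625363 ]]
```

View pics/w7.png

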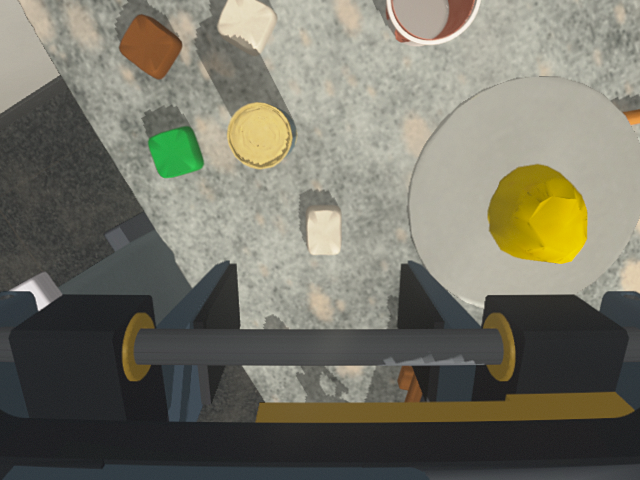

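```bash
python3 - <<'E'
from h import *
c=load("w7");im=c["color"];hsv=cv2.cvtColor(im,cv2.COLOR_RGB2HSV)
for n,(x0,y0,x1,y1),z in[("ob",(298,198,350,265),.012),("sq",(210,0,285,55),.015)]:
    sub=im[y0:y1,x0:x1].astype(int)
    m=((sub.min(2)>150)&(sub[...,0]-sub[...,2]>8)&(sub[...,0]-sub[...,2]<60)).astype(np.uint8)
    k,l,st,ce=cv2.connectedComponentsWithStats(m);i=1+st[1:,4].argmax()
    p=np.argwhere(l==i)[:,::-1]+[x0,y0]
    W=np.array([onz(c,q,z)[:2] for q in p]).astype(np.float32)*1000
    r=cv2.minAreaRect(W);print(n,st[i],r)
for uv in [(409,200),(412,150)]:
  for z in(.05,.07,.1): print(z,onz(c,uv,z))
crop(c,195,0,370,280,3,"w7c")
top=load("top0")
E
```

```text
ob [   0    0   52   67 2455] ((492.08050537109375, 56.569602966308594), (74.40599822998047, 56.872440338134766), 63.42250061035156)
sq [   8    0   67   55 2833] ((521.3568115234375, 269.95257568359375), (48.01874923706055, 63.73662185668945), 62.553035736083984)
0.05 [0.58496128 0.05708712 0.05      ]
0.07 [0.58268951 0.06235795 0.07      ]
0.1 [0.57928185 0.0702642  0.1       ]
0.05 [0.60643663 0.09951674 0.05      ]
0.07 [0.60303204 0.10254942 0.07      ]
0.1 [0.59792515 0.10709845 0.1       ]
```

View pics/w7c.png

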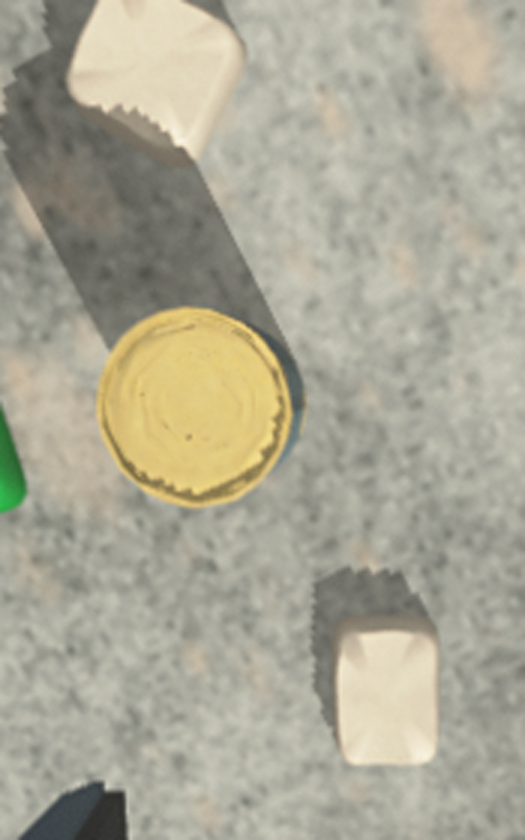

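```bash
python3 - <<'E'
from h import *
c=load("w7");t=load("top0")
L=cv2
# fit circle (x,y,z,r): extremes in both views
top_ex=dict(l=258.5,r=339,u=151,d=229)
def ring(p):
    th=np.linspace(0,2*np.pi,180);return np.c_[p[0]+p[3]*np.cos(th),p[1]+p[3]*np.sin(th),np.full(180,p[2])]
def res(p):
    a=proj(t,ring(p));b=proj(c,ring(p))
    return [a[:,0].min()-258.5,a[:,0].max()-339,a[:,1].min()-151,a[:,1].max()-229,.5*(b[:,0].min()-408.5),.5*(b[:,1].min()-75)]
r=least_squares(res,[.65,.01,.07,.1]);print(r.x,r.fun)
print(onz(c,(324.2,230.5),.012))
E
```

```text
[0.6804402  0.01588413 0.06353605 0.10731267] [ 0.3383139  -0.35873641 -0.37964596  0.33941122 -0.01436291  0.01978187]
[0.49344057 0.05750226 0.012     ]
```

```bash
cat >> h.py <<'E'
def go(ctrl,p,yaw=None):
    """shift+turn (cm, rad) to bring grasp point to p with tool straight down at yaw"""
    from scipy.spatial.transform import Rotation as Ro
    s=ctrl.state();R=Ro.from_euler('xyz',s["ee_rot"])
    T=Ro.from_euler('xyz',[np.pi,0,s["ee_rot"][2] if yaw is None else yaw])
    tcp=np.array(p)+[0,0,.172]
    print("shift",np.round(R.as_matrix().T@(tcp-s["tcp_pos"])*100,2),"turn",np.round((R.inv()*T).as_rotvec(),3),"gp",np.round(gp(s),4),"F",np.round(s["ft_force"],1),"w",round(s["width"],4),"t",s["time_s"])
E
python3 - <<'E'
from h import *
from workcell import ctrl
go(ctrl,[.4932,.0577,.027],1.10)
E
```

```text
shift [-3.2   0.31 24.9 ] turn [-0.011 -0.005  0.001] gp [0.5054 0.0869 0.2762] F [ 0.3 -1.3  0.3] w 0.0751 t 8.25
```

Request:
arm_command([
  [-1.5,0.3,5,-0.01,-0.005,0,6],
  [-3.2,0.3,10,-0.01,-0.005,0,6],
  [-3.2,0.3,15,-0.01,-0.005,0,6],
  [-3.2,0.3,19,-0.01,-0.005,0,6],
  [-3.2,0.3,21,-0.01,-0.005,0,6],
  [-3.2,0.3,21,-0.01,-0.005,0,6],
])

```text
time_s: 9.0
tcp_pos: [0.4929, 0.0562, 0.2357]
ee_rot: [-3.136, 0.003, 1.1]
ft_force: [-0.2, 0.5, 0.3]
width: 0.0602
```

```bash
python3 - <<'E'
from h import *
from workcell import ctrl
c=snap(ctrl,"wrist","w8")
go(ctrl,[.4932,.0577,.027],1.10)
E
```

```text
shift [ 0.1  -0.08  3.81] turn [-0.002  0.001  0.   ] gp [0.493  0.0564 0.0651] F [ 0.3 -0.4  0.9] w 0.0601 t 9.05
```

View pics/w8.png

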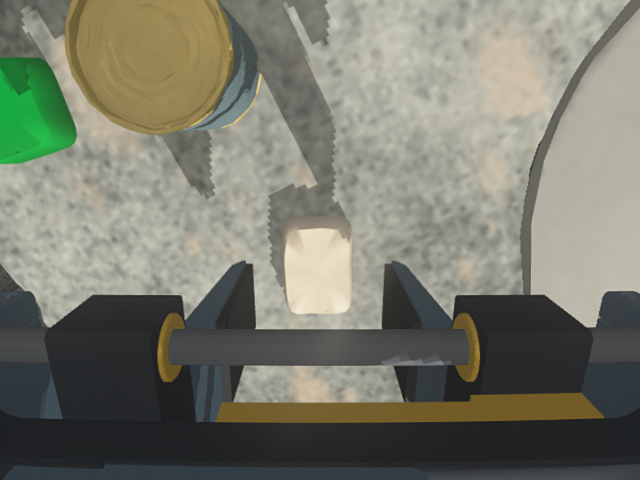

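Request:
arm_command([
  [0.1,-0.1,2.5,0,0,0,6],
  [0.1,-0.1,3.8,0,0,0,6],
  [0.1,-0.1,3.8,0,0,0,6],
  [0.1,-0.1,3.8,0,0,0,4],
  [0.1,-0.1,3.8,0,0,0,3],
  [0.1,-0.1,3.8,0,0,0,3],
], force=15)

```text
time_s: 9.8
tcp_pos: [0.4931, 0.0578, 0.1997]
ee_rot: [-3.14, 0.001, 1.1]
ft_force: [-0.3, 0.2, 2.2]
width: 0.0371
```

```bash
python3 - <<'E'
from h import *
from workcell import ctrl
go(ctrl,[.4932,.0577,.027],1.10)
E
```

```text
shift [-0.01  0.01  0.07] turn [-0.002  0.001  0.   ] gp [0.4929 0.0578 0.0277] F [-0.3  0.2  2.2] w 0.0371 t 9.8
```

Request:
arm_command([
  [0,0,-2,0,0,0,3],
  [0,0,-6,0,0,0,3],
  [0,0,-11,0,0,0,3],
  [0,0,-15,0,0,0,3],
  [0,0,-15,0,0,0,3],
])

```text
time_s: 10.42
tcp_pos: [0.494, 0.0579, 0.353]
ee_rot: [3.136, -0.004, 1.1]
ft_force: [0.6, -0.1, -0.6]
width: 0.037
```

```bash
python3 - <<'E'
from h import *
from workcell import ctrl
w=sw(-.026,.041,.16);print(w);go(ctrl,w,.886)
c=snap(ctrl,"wrist","w9")
E
```

```text
[ 0.5535047  -0.23689932  0.16      ]
shift [-23.59  18.65   2.11] turn [ 0.005 -0.004  0.214] gp [0.4951 0.058  0.181 ] F [ 0.6 -0.1 -0.6] w 0.037 t 10.425
```

View pics/w9.png

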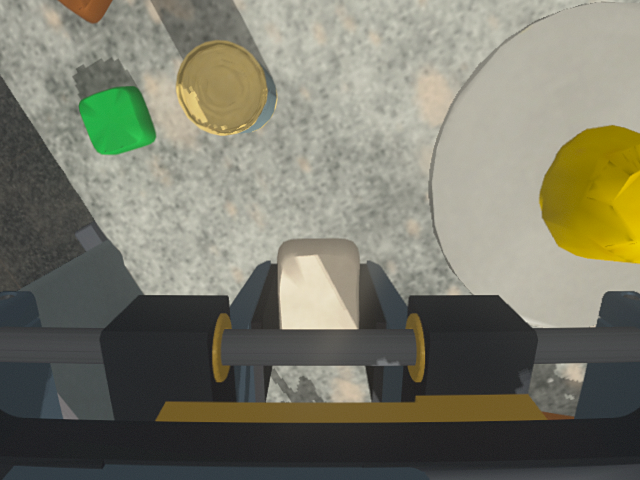

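Request:
arm_command([
  [-4,3.1,0,0,0,0,3],
  [-8,6.3,0,0,0,0.05,3],
  [-12.2,9.6,0,0,0,0.1,3],
  [-16.4,12.9,0.5,0,0,0.15,3],
  [-20.2,16,1,0,0,0.2,3],
  [-23,18.2,2,0,0,0.214,3],
  [-23.6,18.6,2,0,0,0.214,3],
  [-23.6,18.6,2,0,0,0.214,3],
])

```text
time_s: 11.48
tcp_pos: [0.5518, -0.2366, 0.3295]
ee_rot: [-3.139, -0.001, 0.886]
ft_force: [-0.7, -0.9, -0.8]
width: 0.0371
```

```bash
python3 - <<'E'
from h import *
from workcell import ctrl
c=snap(ctrl,"wrist","w10")
w=sw(-.026,.041,.0847);go(ctrl,w,.886)
p=list(P)+[0.]
E
```

```text
shift [0.03 0.19 7.33] turn [-0.001 -0.001  0.001] gp [ 0.5518 -0.2357  0.158 ] F [-0.4 -0.7 -1. ] w 0.0372 t 11.525
```

View pics/w10.png

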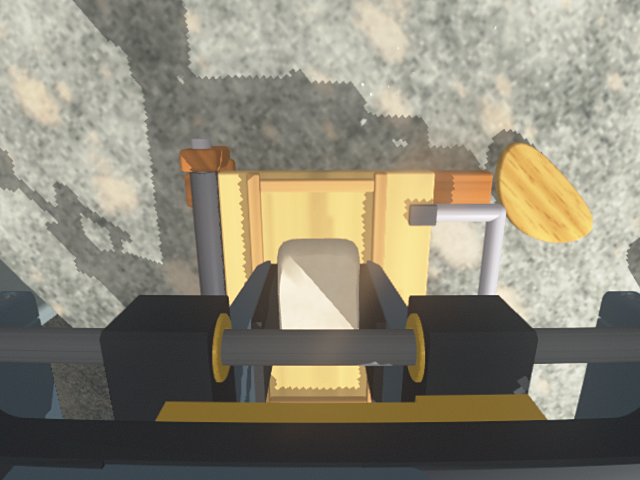

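```bash
python3 - <<'E'
from h import *
c=load("w10");p=list(P)+[0.]
print(proj(c,[bp(p,*q) for q in [(.15,.09,.006),(.01,.09,.006),(.074-.036,.078,.013),(.074+.036,.078,.013),(.195,.062,0)]]))
E
```

```text
[[440.10534045 170.82292766]
 [221.27067938 170.63926507]
 [264.13934291 190.98411143]
 [378.59123204 191.04921981]
 [500.02299159 211.76861381]]
```

Request:
arm_command([
  [0,0,3.5,0,0,0,3],
  [0,0,6,0,0,0,3],
  [0,0,7,0,0,0,3],
  [0,0,7.2,0,0,0,3],
  [0,0,7.2,0,0,0,3],
])

```text
time_s: 12.15
tcp_pos: [0.5522, -0.2357, 0.259]
ee_rot: [3.141, -0.002, 0.887]
ft_force: [0.4, -0.6, -0.3]
width: 0.0375
```

```bash
python3 - <<'E'
from h import *
from workcell import ctrl
c=snap(ctrl,"wrist","w11")
w=sw(-.026,.041,.0847);go(ctrl,w,.886)
E
```

```text
shift [-0.01  0.17  0.25] turn [ 0.001 -0.002  0.001] gp [ 0.5525 -0.2356  0.0872] F [-1.1  0.1  0. ] w 0.0372 t 12.2
```

View pics/w11.png

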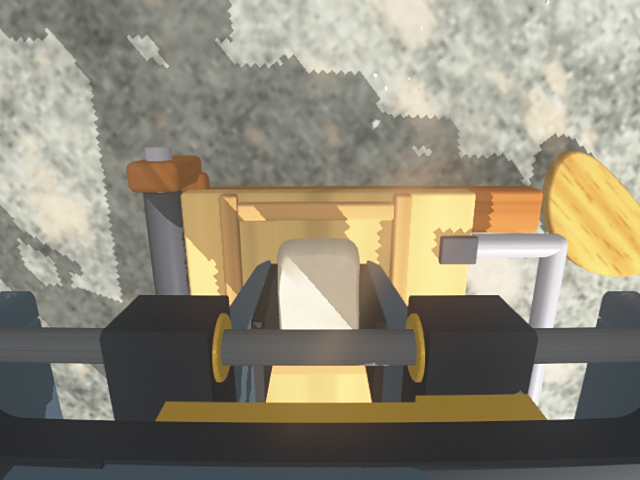

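Request:
arm_command([
  [0,0,0.3,0,0,0,3],
  [0,0,0.35,0,0,0,3],
  [0,0,0.35,0,0,0,4.4],
  [0,0,0.35,0,0,0,5],
  [0,0,0.0,0,0,0,5.4],
  [0,0,-6,0,0,0,5.4],
  [0,0,-12,0,0,0,5.4],
  [0,0,-17,0,0,0,5.4],
])

```text
time_s: 13.2
tcp_pos: [0.5518, -0.2359, 0.4321]
ee_rot: [3.139, -0.002, 0.887]
ft_force: [0.5, -0.3, -0.4]
width: 0.0539
```

```bash
python3 - <<'E'
from h import *
from workcell import ctrl
c=snap(ctrl,"wrist","w12");crop(c,100,100,500,400,2,"w12c")
go(ctrl,[.500,.24,.28],2.207)
E
```

```text
shift [ 33.61 -34.13  -1.59] turn [ 0.017  0.005 -1.32 ] gp [ 0.5551 -0.2371  0.2674] F [ 2.8 -0.9  3.5] w 0.0539 t 13.25
```

View pics/w12c.png

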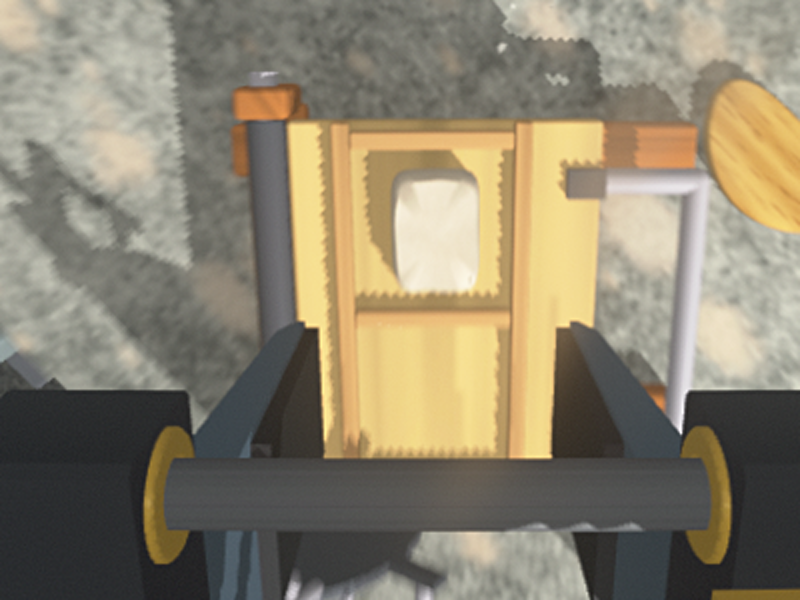

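```bash
python3 - <<'E'
from h import *
from workcell import ctrl
go(ctrl,[.502,.303,.26],2.207)
E
```

```text
shift [ 38.61 -37.98   0.38] turn [ 0.017  0.005 -1.32 ] gp [ 0.5551 -0.2371  0.2674] F [ 2.8 -0.9  3.5] w 0.0539 t 13.25
```

Request:
arm_command([
  [4,-4,0,0,0,-0.1,6],
  [8.3,-8.2,0,0,0,-0.25,7],
  [12.6,-12.4,0,0,0,-0.4,7],
  [16.9,-16.6,0,0,0,-0.55,7],
  [21.2,-20.8,0,0,0,-0.7,7],
  [25.5,-25,0,0,0,-0.85,7],
  [29.8,-29.2,0,0,0,-1.0,7],
  [34,-33.4,0,0,0,-1.15,7],
])

```text
time_s: 14.25
tcp_pos: [0.5078, 0.2403, 0.4364]
ee_rot: [3.129, 0.012, 2.042]
ft_force: [1.1, -0.2, -0.7]
width: 0.0702
```

```bash
python3 - <<'E'
from h import *
from workcell import ctrl
go(ctrl,[.502,.303,.26],2.207)
E
```

```text
shift [5.86 2.32 0.4 ] turn [ 0.011  0.013 -0.165] gp [0.5106 0.2394 0.2644] F [ 1.1 -0.2 -0.7] w 0.0702 t 14.25
```

Request:
arm_command([
  [4,1.6,0.4,0.01,0.01,-0.12,7],
  [5.9,2.3,0.4,0.01,0.01,-0.165,7],
  [5.9,2.3,0.4,0.01,0.01,-0.165,7],
  [5.9,2.3,0.4,0.01,0.01,-0.165,7],
])

```text
time_s: 14.75
tcp_pos: [0.5018, 0.302, 0.4322]
ee_rot: [3.141, 0.004, 2.205]
ft_force: [0.3, -1.2, -0.2]
width: 0.0698
```

```bash
python3 - <<'E'
from h import *
from workcell import ctrl
c=snap(ctrl,"wrist","w13")
s=ctrl.state();print(s["qpos"]);go(ctrl,[.52,.279,.0285],2.207)
print(proj(c,[.52,.279,.02]))
crop(c,220,140,420,300,4,"w13c")
E
```

```text
[ 0.52261054  0.32081952  1.49284331 -0.00348745  1.32663658 -0.11045039]
shift [-2.83  0.09 23.19] turn [ 0.001  0.004 -0.002] gp [0.5023 0.3014 0.2603] F [ 0.1 -0.7  0. ] w 0.0702 t 14.8
[[317.85106079 229.57580382]]
```

View pics/w13.png

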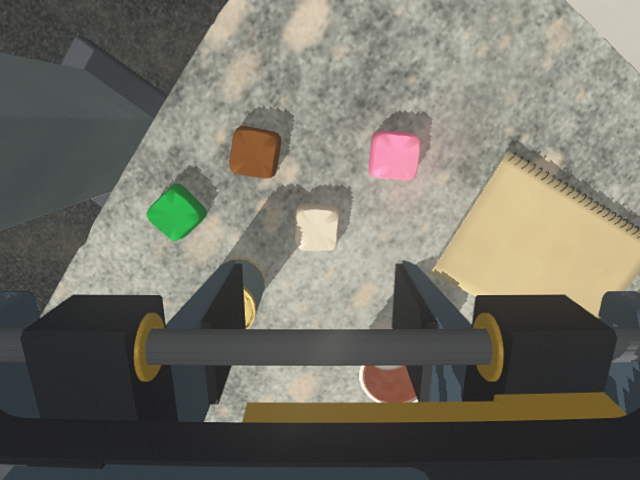

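View pics/w13c.png

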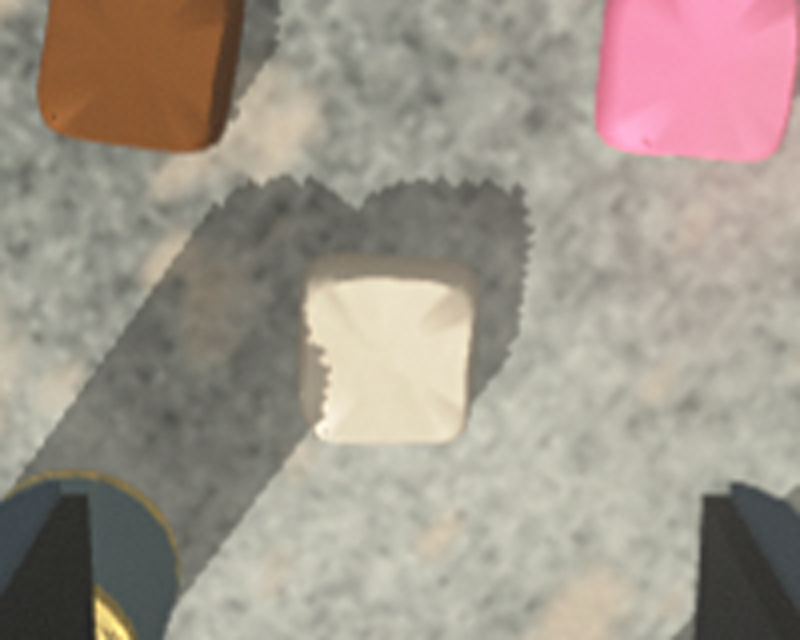

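Request:
arm_command([
  [-1.5,0.1,5.5,0,0,0,6.5],
  [-2.8,0.1,11,0,0,0,6.5],
  [-2.8,0.1,16,0,0,0,6.5],
  [-2.8,0.1,20,0,0,0,6.5],
  [-2.8,0.1,21,0,0,0,6.5],
  [-2.8,0.1,21,0,0,0,6.5],
])

```text
time_s: 15.55
tcp_pos: [0.5204, 0.2788, 0.223]
ee_rot: [3.14, 0.004, 2.203]
ft_force: [0.5, 0.4, -0.3]
width: 0.0647
```

```bash
python3 - <<'E'
from h import *
from workcell import ctrl
c=snap(ctrl,"wrist","w14")
go(ctrl,[.52,.279,.0285],2.207)
E
```

```text
shift [ 0.04 -0.07  2.34] turn [ 0.004  0.004 -0.003] gp [0.5216 0.2789 0.0519] F [ 0.4 -0.6  0.3] w 0.0652 t 15.6
```

View pics/w14.png

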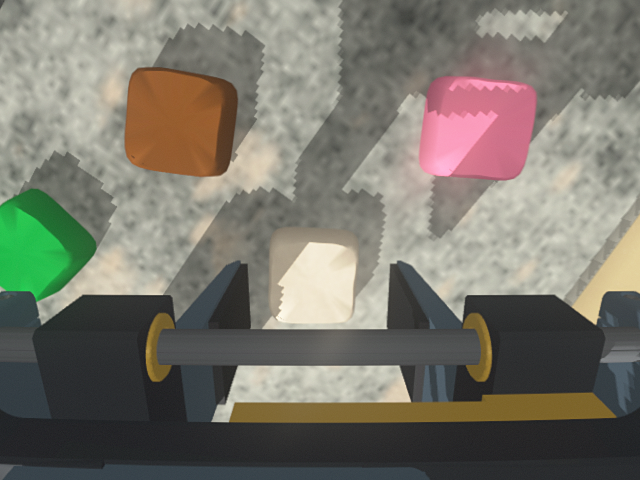

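Request:
arm_command([
  [0,-0.15,1.5,0,0,0,6.5],
  [0,-0.15,2.3,0,0,0,6.5],
  [0,-0.15,2.35,0,0,0,6.5],
  [0,-0.15,2.35,0,0,0,5],
  [0,-0.15,2.35,0,0,0,4],
  [0,-0.15,2.35,0,0,0,4],
], force=15)

```text
time_s: 16.35
tcp_pos: [0.5196, 0.2783, 0.2006]
ee_rot: [3.138, 0.004, 2.204]
ft_force: [-0.2, -0.9, 0.7]
width: 0.0441
```

```bash
python3 - <<'E'
from h import *
from workcell import ctrl
go(ctrl,[.52,.279,.0285],2.207)
E
```

```text
shift [0.03 0.07 0.01] turn [ 0.004  0.004 -0.003] gp [0.5206 0.2781 0.0286] F [-0.2 -0.9  0.7] w 0.0441 t 16.35
```

Request:
arm_command([
  [0,0,-2,0,0,0,4],
  [0,0,-6,0,0,0,4],
  [0,0,-11,0,0,0,4],
  [0,0,-15,0,0,0,4],
  [0,0,-16,0,0,0,4],
])

```text
time_s: 16.98
tcp_pos: [0.519, 0.2786, 0.3636]
ee_rot: [3.132, 0.005, 2.204]
ft_force: [1.2, 0.1, -1.2]
width: 0.0444
```

```bash
python3 - <<'E'
from h import *
from workcell import ctrl
w=sw(-.028,-.038,.17);print(w);go(ctrl,w,.886)
E
```

```text
[ 0.50197469 -0.29681308  0.17      ]
shift [-45.37 -35.44   2.04] turn [ 0.012 -0.002  1.318] gp [0.5209 0.2789 0.1916] F [ 1.2  0.1 -1.2] w 0.0444 t 16.975
```

Request:
arm_command([
  [-4,-3.1,0,0,0,0.1,4],
  [-8.7,-6.8,0,0,0,0.25,4],
  [-13.4,-10.5,0,0,0,0.4,4],
  [-18.1,-14.1,0,0,0,0.55,4],
  [-22.8,-17.8,0,0,0,0.7,4],
  [-27.5,-21.5,0,0,0,0.85,4],
  [-32.2,-25.1,0,0,0,1.0,4],
  [-36.5,-28.5,0,0,0,1.15,4],
])

```text
time_s: 17.98
tcp_pos: [0.5046, -0.1862, 0.3612]
ee_rot: [3.136, -0.007, 1.048]
ft_force: [0.9, 1.2, -0.7]
width: 0.0445
```

```bash
python3 - <<'E'
from h import *
from workcell import ctrl
w=sw(-.028,-.038,.17);go(ctrl,w,.886)
E
```

```text
shift [-9.73  5.29  1.88] turn [ 0.006 -0.007  0.162] gp [ 0.506  -0.1857  0.1892] F [ 0.9  1.2 -0.7] w 0.0445 t 17.975
```

Request:
arm_command([
  [-4,2.2,0,0,0,0.1,4],
  [-8,4.3,0.5,0,0,0.16,4],
  [-9.7,5.3,1.5,0,0,0.162,4],
  [-9.7,5.3,1.9,0,0,0.162,4],
  [-9.7,5.3,1.9,0,0,0.162,4],
])

```text
time_s: 18.6
tcp_pos: [0.5022, -0.2953, 0.3409]
ee_rot: [3.139, -0.008, 0.888]
ft_force: [-0.1, 0.5, -0.2]
width: 0.0443
```

```bash
python3 - <<'E'
from h import *
from workcell import ctrl
c=snap(ctrl,"wrist","w15")
w=sw(-.028,-.038,.0855);go(ctrl,w,.886)
E
```

```text
shift [-0.22  0.04  8.4 ] turn [ 0.003 -0.008  0.002] gp [ 0.5037 -0.2945  0.1695] F [-0.8  0.6 -0.8] w 0.0438 t 18.65
```

View pics/w15.png

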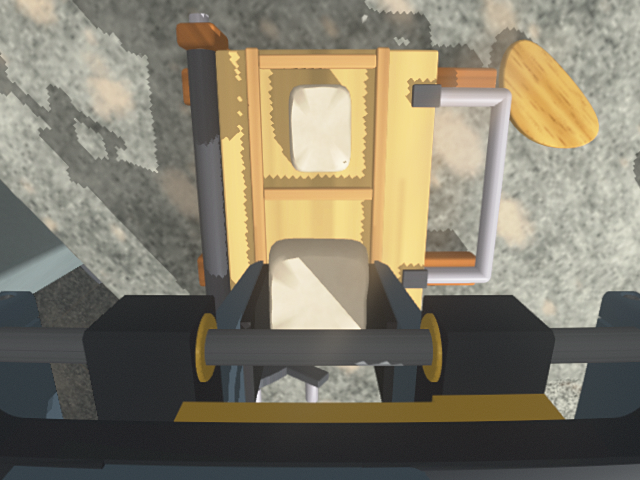

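Request:
arm_command([
  [-0.3,0,3.5,0,0,0,4],
  [-0.3,0,6.5,0,0,0,4],
  [-0.3,0,7.8,0,0,0,4],
  [-0.3,0,8.0,0,0,0,4],
  [-0.3,0,8.0,0,0,0,4],
])

```text
time_s: 19.27
tcp_pos: [0.5016, -0.2971, 0.2626]
ee_rot: [3.136, -0.008, 0.889]
ft_force: [0.0, -0.4, -0.1]
width: 0.044
```

```bash
python3 - <<'E'
from h import *
from workcell import ctrl
c=snap(ctrl,"wrist","w16")
w=sw(-.028,-.038,.0855);go(ctrl,w,.886)
E
```

```text
shift [ 0.05 -0.    0.53] turn [ 0.006 -0.008  0.002] gp [ 0.5033 -0.2968  0.0908] F [0.  0.  0.2] w 0.0448 t 19.325
```

View pics/w16.png

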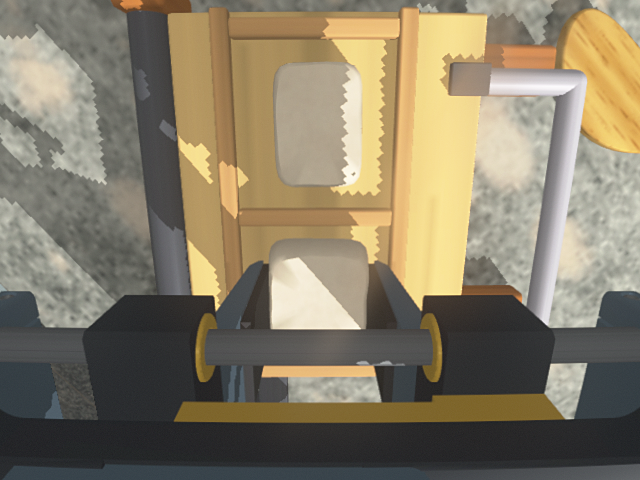

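Request:
arm_command([
  [0,0,0.4,0,0,0,4],
  [0,0,0.6,0,0,0,4],
  [0,0,0.6,0,0,0,4],
  [0,0,0.6,0,0,0,5.2],
  [0,0,0.5,0,0,0,6],
  [0,0,-0.5,0,0,0,6],
  [0,0,-6,0,0,0,6],
  [0,0,-12,0,0,0,6],
])

```text
time_s: 20.32
tcp_pos: [0.5002, -0.2975, 0.3842]
ee_rot: [3.137, -0.008, 0.888]
ft_force: [1.0, -0.2, -0.4]
width: 0.0599
```

Request:
arm_command([
  [4,3,-3,0,0,0,4],
  [7,6,-3,0,0,0,3.4],
  [7,8,-3,0,0,0,3.4],
  [7,8,-3,0,0,0,3.4],
])

```text
time_s: 20.82
tcp_pos: [0.6068, -0.2939, 0.415]
ee_rot: [3.137, -0.008, 0.889]
ft_force: [-0.7, 1.4, -0.2]
width: 0.0341
```

```bash
python3 - <<'E'
from h import *
from workcell import ctrl
c=snap(ctrl,"wrist","w17")
w=sw(.092,.007,.053);go(ctrl,w,.886)
c=snap(ctrl,"top","t17");crop(c,340,180,470,320,4,"t17c")
E
```

```text
shift [-2.49  4.06 19.01] turn [ 0.004 -0.008  0.002] gp [ 0.6074 -0.293   0.2431] F [-0.3  0.3  0. ] w 0.0341 t 20.875
```

View pics/w17.png

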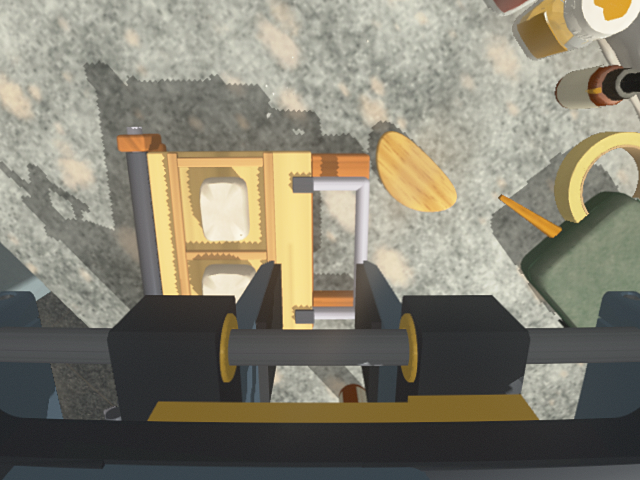

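View pics/t17c.png

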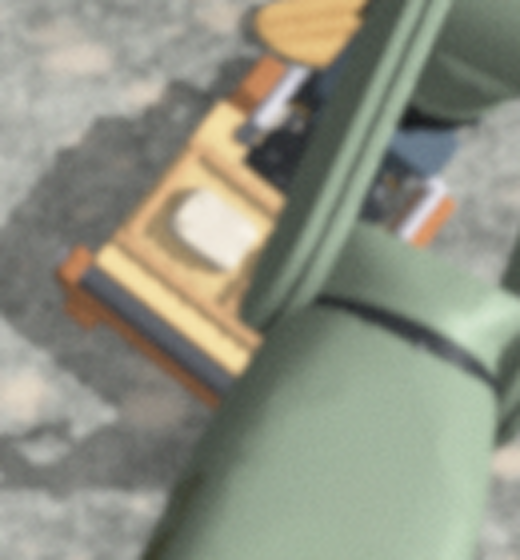

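Request:
arm_command([
  [-2.5,4,3,0,0,0,3.2],
  [-3.5,4,6,0,0,0,3.2],
  [-3.5,4,6,0,0,0,3.2],
  [-3.5,4,6,0,0,0,3.2],
])

```text
time_s: 21.42
tcp_pos: [0.6149, -0.3453, 0.3569]
ee_rot: [3.136, -0.009, 0.888]
ft_force: [1.2, 0.9, -0.8]
width: 0.0318
```

```bash
python3 - <<'E'
from h import *
from workcell import ctrl
c=snap(ctrl,"wrist","w18")
w=sw(.093,.0,.052);go(ctrl,w,.886)
E
```

```text
shift [ 0.28  0.19 13.35] turn [ 0.007 -0.009  0.002] gp [ 0.6169 -0.3448  0.1854] F [ 0.5 -0.3  0.4] w 0.0321 t 21.475
```

View pics/w18.png

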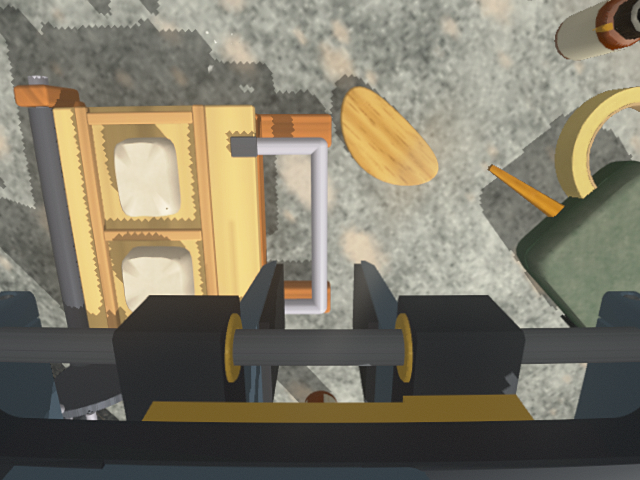

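Request:
arm_command([
  [0.3,0.1,5,0,0,0,3.2],
  [0.3,0.1,10,0,0,0,3.2],
  [0.3,0.1,12.8,0,0,0,3.2],
  [0.3,0.1,13.3,0,0,0,3.2],
  [0.3,0.1,13.3,0,0,0,1.5],
  [0.3,0.1,13.3,0,0,0,0.9],
  [0.3,0.1,13.3,0,0,0,0.9],
], force=20)

```text
time_s: 22.35
tcp_pos: [0.6187, -0.3425, 0.2266]
ee_rot: [3.137, -0.009, 0.888]
ft_force: [-4.3, 3.1, 5.7]
width: 0.0111
```

```bash
python3 - <<'E'
from h import *
from workcell import ctrl
s=ctrl.state();print(ang(s),s["ft_force"],s["width"])
E
```

```text
(array([0.09214163, 0.00206483, 0.0545766 ]), np.float64(0.02381439118331927), np.float64(0.19219612219445323)) [-4.31381537  3.07060739  5.69490087] 0.011109651324310016
```

Request:
arm_command([
  [0,0,-0.8,0,0,0,0.9],
  [0,-0.1,-1.6,0,0,0,0.9],
  [0,-0.15,-2.4,0,0,0,0.9],
  [0,-0.25,-3.2,0,0,0,0.9],
  [0,-0.4,-4.0,0,0,0,0.9],
  [0,-0.6,-4.8,0,0,0,0.9],
  [0,-0.8,-5.6,0,0,0,0.9],
  [0,-1.0,-6.2,0,0,0,0.9],
])

```text
time_s: 23.35
tcp_pos: [0.6106, -0.3363, 0.2894]
ee_rot: [3.135, -0.01, 0.888]
ft_force: [4.5, 0.6, -4.2]
width: 0.0113
```

```bash
python3 - <<'E'
from h import *
from workcell import ctrl
c=snap(ctrl,"wrist","w19")
s=ctrl.state();print(ang(s),s["ft_force"],s["width"])
E
```

```text
(array([0.08201331, 0.00194799, 0.11816564]), np.float64(0.35834020000247485), np.float64(0.19435894374954396)) [ 3.31791436  3.03127026 -1.90975388] 0.011689137591919418
```

View pics/w19.png

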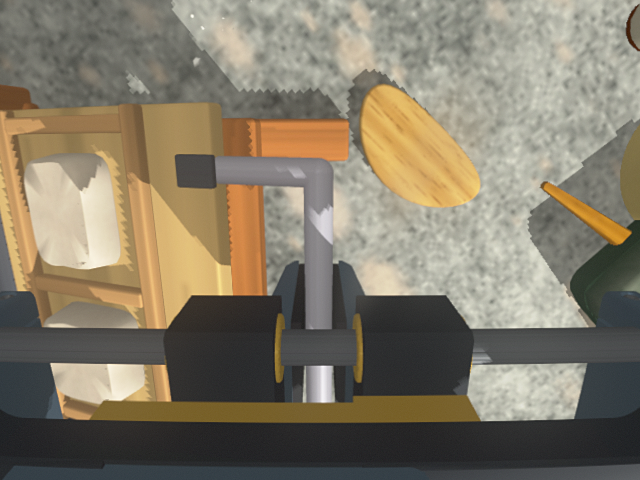

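Request:
arm_command([
  [0,0.2,0.5,0,0,0,0.9],
  [0,0.35,1.0,0,0,0,0.9],
  [0,0.5,1.5,0,0,0,0.9],
  [0,0.6,1.9,0,0,0,0.9],
  [0,0.65,2.2,0,0,0,0.9],
  [0,0.65,2.3,0,0,0,0.9],
  [0,0.65,2.3,0,0,0,0.9],
])

```text
time_s: 24.28
tcp_pos: [0.6152, -0.34, 0.2682]
ee_rot: [3.136, -0.01, 0.889]
ft_force: [-2.9, 4.0, 5.0]
width: 0.0114
```

```bash
python3 - <<'E'
from h import *
from workcell import ctrl
s=ctrl.state();print(ang(s),s["ft_force"],s["width"])
E
```

```text
(array([0.08798877, 0.00182597, 0.09624866]), np.float64(0.24122758553793264), np.float64(0.19359420236993463)) [-2.93935215  4.03281047  5.04042351] 0.011420170173313428
```

Request:
arm_command([
  [0,0,0,0,0,0,1.4],
  [0,0,0,0,0,0,2.2],
  [0,0,0,0,0,0,3.0],
  [0,0,0,0,0,0,3.0],
  [0,0,-3,0,0,0,3.2],
  [0,0,-8,0,0,0,3.2],
  [0,0,-13,0,0,0,3.2],
  [0,0,-15,0,0,0,3.2],
])

```text
time_s: 25.28
tcp_pos: [0.6138, -0.3408, 0.4224]
ee_rot: [3.129, -0.01, 0.889]
ft_force: [0.8, 0.2, 0.6]
width: 0.0321
```

Request:
arm_command([
  [-4,4,-2,0,0,0,3.2],
  [-7,7,-2,0,0,0,3.2],
  [-7,7,-2,0,0,0,3.2],
  [-7,7,-2,0,0,0,3.2],
])

```text
time_s: 25.78
tcp_pos: [0.6236, -0.439, 0.4418]
ee_rot: [3.131, -0.011, 0.888]
ft_force: [0.0, 0.4, 0.3]
width: 0.0323
```

```bash
python3 - <<'E'
from h import *
from workcell import ctrl
c=snap(ctrl,"wrist","w20")
p=list(P)+[.22]
print(proj(c,[bp(p,*q) for q in [(.195,.062,0),(.195,-.062,0),(.15,.09,.006),(.074,.041,.022),(.074,-.041,.026)]]))
c=snap(ctrl,"side","s20");crop(c,300,100,560,320,3,"s20c")
print(ctrl.state()["time_s"],ctrl.state()["tcp_pos"])
E
```

```text
[[228.67524642  56.01209975]
 [236.26078195 212.44845481]
 [169.69182158  18.81710347]
 [ 80.03652025  86.70093294]
 [ 90.01362625 188.20449718]]
25.875 [ 0.62380441 -0.43818125  0.44251152]
```

View pics/w20.png

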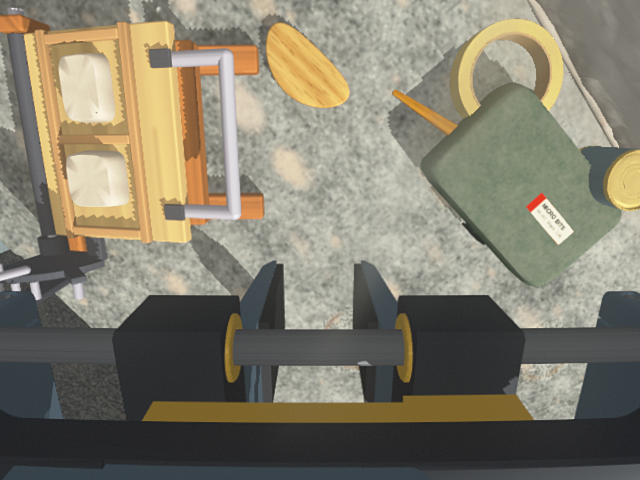

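View pics/s20c.png

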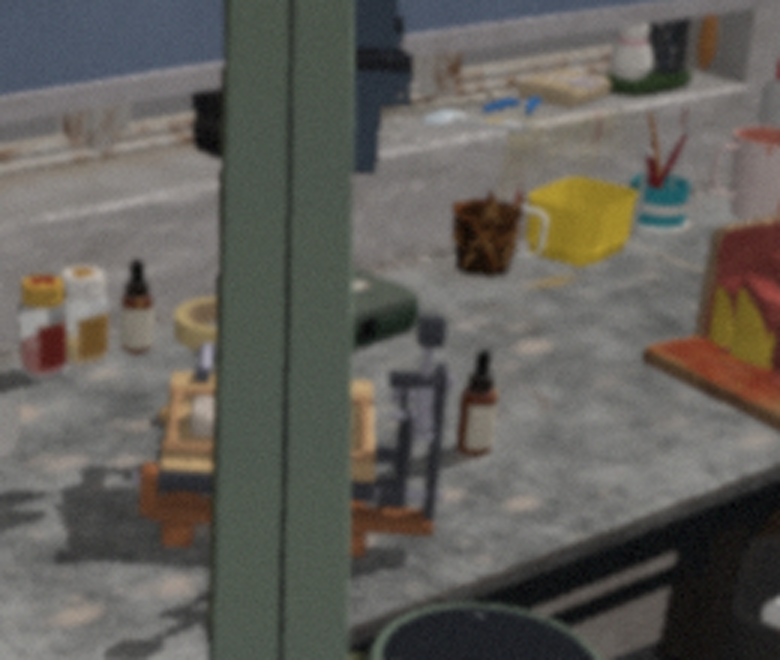

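```bash
python3 - <<'E'
from h import *
crop(load("w20"),20,10,260,260,3,"w20c")
E
```

```text
(no output)
```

View pics/w20c.png

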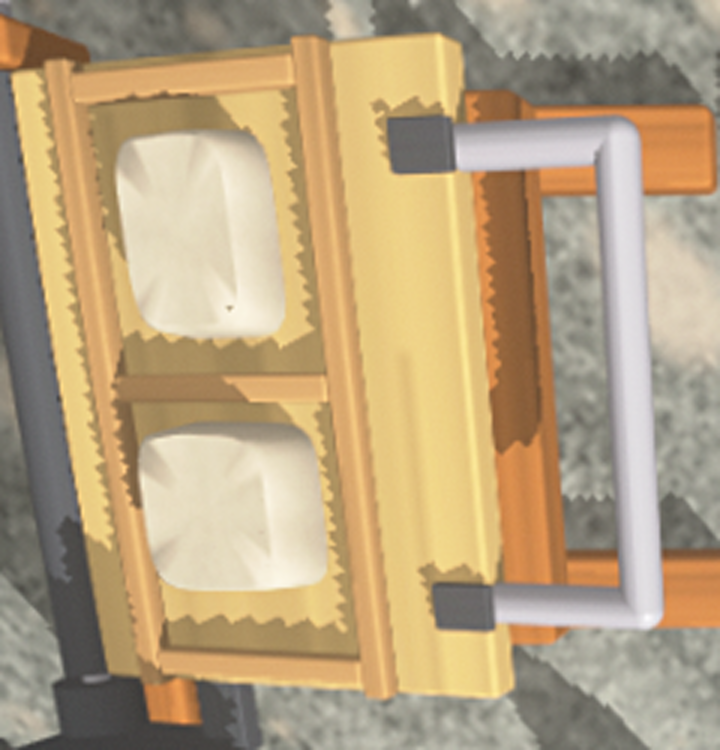

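Both blanks lie flat inside their battens with floor showing around them: the oblong is at crop (200,235) and the square at (235,505). The board is propped and the tool is clear.

```bash
python3 - <<'E'
from workcell import ctrl
print(ctrl.finish_job())
E
```

```text
the job is handed in; nothing more can be done
None
```

The job is handed in, at about 26 s of the 72 s allowed. No verdict was reported.

**What I did:**
- I lifted the board by its handle from the 0.66 notch to about 1.13 rad, then lowered it under control at about 0.6 rad/s until it lay flat.
- I laid the oblong blank in the left well and the white square one in the right.
- I raised the board to about 0.33 rad, set it down on the lowest notch, let go and moved the gripper clear.

**What the last checks showed:**
- **Board:** a model at 0.22 rad matches the last wrist picture to about 3–4 pixels, and the gripper pose gave about 0.217 rad just before release.
- **Blanks:** both lie flat inside their battens, about 6–11 mm or less from the well centres against the 22 mm allowed.
- **Pawl:** on the way down it was out, because the board passed the 0.88 notch without catching. At the end the board rested on the notch when I let go, and the side view shows the round weight where it was with the board flat, leaning to the robot's side.
- **Bystanders:** the dropper bottle stands where it was in the last side view. I never touched the tin or the cup, but took no final picture of either.

**What disagreed:**
- Before lowering, the side view alone could not settle whether the pawl had been thrown out.
- While the handle was gripped, my angle estimate read about 0.02 rad high because the bar sat off-centre in the fingers. I corrected for this.

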